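Clip the vent cover into the window frame

TASK

Fit the loose grey vent cover into the opening in the white window frame: hook its yellow lip under the bar of the slot first, then swing the other edge down until the orange spring catch snaps over it and the cover lies flat and fully home. Do it gently, so that the plastic is never pressed hard against the frame (40 N would crack it), leave the jar, the screwdriver and the wooden block where they are, and let go at the end.

Things in the scene. Friction and masses are not known exactly. Their poses are not given: they have to be found in the camera images.
- cover_mid (a point): Centre (half-way up) of the loose vent cover's grey plate: 84 (x) x 110 (y) x 10 mm thick, stiff plastic, cover about 100 g, lying flat on the bench, pull upwards. Axes: x from the lip's edge to the rear edge (42 mm from here), y along the lip, z out of its face. Lip tip to rear edge: 97 mm.
- pull (a point): Centre of the cover's black grip block: 24 (x) x 30 (y) x 28 mm high, standing on the plate, 14 mm from the plate's centre towards the lip; 44 mm of bare plate lie between it and the rear edge. 19 mm above cover_mid, so the plate's upper face is 14 mm below this point. Axes as cover_mid.
- lip (a point): Middle of the lower edge of the tip of the cover's yellow lip: 55 mm from cover_mid towards -x and 5 mm below it. The lip sticks out 13 mm from the plate's -x edge, flush with the underside; 90 mm wide (y), 3.5 mm thick. Axes as cover_mid.
- seat (a point): Point in the fixed white frame rail, below the centre of the grey insert's black floor and 12.5 mm below the rail's top. The insert (floor, slot, bar and catch) is packed up so that its floor is 3 to 15 mm above this point; no reading shows it: feel for it. Axes: x from slot (far side) to catch (robot's side), z up. Inside 115 mm (y); +x wall at x = 42.7, slot's end wall at x = -56 mm: 1.7 mm end play.
- slot (a point): Point below the middle of the slot's mouth, at seat's height (floor 3 to 15 mm above), 48 mm from seat towards -x, same axes. A metal bar 3 mm thick, flush with the insert's rim (10.5 mm above the floor), roofs the slot: edge straight above this point, underside 7.5 mm above the floor. Below it the slot runs in 8 mm to its end. The lip goes, and must go, fully in; at up to 25 degrees of tilt it can.
- catch (a joint): Orange spring catch at the middle of the +x side (m): 0 at rest, to 0.008 pushed back to +x (3 N at 0, 1 N more per mm). Nose 30 mm wide; its tip at x = 38 mm of seat, 12.5 mm above the true floor; a ramp rises from it, 25 degrees off vertical, to 22 mm. The rear edge rests on the ramp; 7 to 20 N down on the rear of the plate drives the catch back 3 to 5 mm and it snaps to 0 over the plate.
- jar: Bystander: glass jar with steel lid, 60 mm across, 75 mm high, standing on the bench; origin under its centre.
- driver: Bystander: red-handled screwdriver lying on the bench.
- chock: Bystander: wooden block 75 x 40 x 22 mm lying on the frame rail, about 220 mm to the -y side (its axes) of the seat; origin under its centre.
Not all that is in view belongs to the job. Of the things like the part that bears cover_mid, leave any that is green; of the rest the smaller one is meant.

How it is judged:
By the outcome, as a careful person would: the job done as asked, in the order asked, and still so for the second after the job is handed in, with the robot touching nothing.
It also fails if it takes over 58 s, if anything falls off the work surface, if the arm or the gripper's body presses on something with over 40 N, if the wrist force passes 120 N, or if a joint passes its speed limit or range.

ROBOT

A 6-joint arm with a two-finger parallel gripper is mounted at the origin on the work surface. World frame = base frame: x ahead of the robot, y to its left, z up, the work surface at z = 0. Lengths are in m, angles in rad, forces in N, time in s.
With the tool pointing down it reaches from about 0.35 to 0.975 m from the base axis. Payload 7.1 kg.
Tool frame: the origin (TCP) lies at the very end of the fingers, on their centre line; the grasp point (between the pads) lies bot.tcp_to_grasp behind it (bot.tcp_to_grasp is the distance from the TCP to the grasp point, in m); z points along the fingers, x is the direction in which the jaws open and shut, and the axes are right-handed (so a half turn about z gives the same grasp; the last joint's range is limited). The gripper opens to 88 mm and grips with 3 to 60 N. Pads are 20 mm wide; open, the fingers measure 115 mm over their backs; the gripper's body (75 mm by 178 mm) begins 61 mm behind the grasp point.
Start: joints at [-1.363, 0.423, 1.63, -0, 1.089, -0.019], TCP at [0.141, -0.609, 0.223] pointing down, gripper open.
Joint ranges: [-3, 3], [-0.9, 2.11], [0.09, 2.58], [-1.31, 4.45], [0.11, 2.69], [-2.54, 2.54]. Speed limits (rad/s): [2.39, 2.39, 3.01, 3.14, 3.14, 3.14].

INTERFACE

Orientations are given as a unit quaternion [x, y, z, w].
In Python, from rig import bot, imaging, search_frame gives the robot as it stands.
- The arm moves only by the tool drive_tool, never from a script. Its arguments are lists of equal length, an entry for each row: "twist": the turn, a rotation vector about the tool's x, y, z in units of 5 degrees (1.0 is 5 degrees), a list of three; "translation": the shift along the tool's x, y, z in units of 30 mm (1.0 is 30 mm), a list of three; "hand": the closure, from 0 (fully open) to 1 (shut). A call has 1 to 20 rows; each row shifts and turns the pose as measured when the row begins, along the tool's axes as they then stand; what a row does not reach is not made up. A row lasts 1/12 s, in which the tool goes at most 41.7 mm and 7.16 degrees, less where a joint would pass 70% of its speed; a pose out of reach is approached as far as the arm can. A call is refused whole if a number of a shift passes 1 or a number of a turn 1, either way. A call with a gripper value outside its range is refused whole. The fingers move at their own pace and stop on an object; "force" is the grip in N (left out, the last holds). Time passes only in rows, so rows that do not move let the fingers close. It gives the time, the measured TCP pose, the force and the opening at its end, in the units of the state.
- bot.sense(): the state, without advancing time (a new reading comes with each control period).
- imaging.get_image(name): name is "scene" or "top" or "wrist"; returns a dict with "image" (420x560x3 uint8, red, green, blue), "fov_y" (degrees; the focal length in pixels is half the picture's height over the tangent of half this angle, whatever the lens; pixels are square), "cx", "cy" (the principal point, pixels), "rvec" (rotation vector, rad) and "tvec" (3), from world to camera coordinates, as OpenCV has them; the wrist camera has in their place "mount" (4x4, takes a point from camera to tool coordinates, whose origin is the TCP and whose axes are the tool frame's). Camera axes: x right, y down, z forward; pixel columns grow to the right and rows downward; lengths in m; the calibration is good to about 2 mm. A picture is of the moment at which its call begins: read the wrist's pose just before it. There is no depth.
- bot.finish_job(): hands the job in, once; it reports no verdict.
Trained networks look in a picture, given as the dict that the camera call returned (one of the last four; its "shot" number tells which), for a name from the list of things; names that differ only in an ending like _2 or _b are one class to them, and where a whole thing is asked for, a point or a joint stands for the part that bears it (a point fixed in the world has none). Each returns a list of dicts, best first, with "confidence" (0 to 1); they miss things now and then, are a little off and sometimes report something else, mostly with a low value. They report only what shows in the picture. A call takes as long as a camera call. They do not tell look-alikes from the thing itself.
- search_frame(label, picture): "centre" ([x, y, z] in m, in world coordinates, good to about 4 mm: the middle of the surface that is visible of it).
The state is a dict: "clock": time; "qpos": joint angles; "qvel": joint speeds; "joint_torque": joint torques, N m; "eef_pos": TCP position; "tcp_rot": TCP orientation; "force": force on the tool from outside, world axes, zero at the start; "torque": the same for the moment, N m; "grip_width": opening from 0.0 (shut) to 1.0 (fully open).
Only numpy, scipy, OpenCV 4.12 (cv2) and the standard library are available. Lean on these libraries where they do the work, as an engineer would, in place of code of your own. Each camera call takes 0.05 s, during which the arm holds its last target. There are 200 camera calls.

## Working session

There is one attempt and no reset: what is moved stays moved. The work goes in short steps, Python scripts to look and compute and a tool call to move; the robot and the scene stay as the last step left them, time stands still between calls to the robot, and variables do not carry over. Pictures are saved under pics/ and viewed, about 8 in all and at most 12, crops included, and the job is handed in when it is done.

Besides the shell and the picture viewer there is one more tool, called after "Request:" by a JSON object that holds its "name" and its "arguments", one argument or row to a line. drive_tool: Moves the arm, as the interface text tells. Its arguments: {"type":"object","properties":{"twist":{"type":"array"},"translation":{"type":"array"},"hand":{"type":"array"},"force":{"type":"number"}},"required":["twist","translation","hand"]}

```bash
mkdir -p pics; ls; cat > h.py <<'E'
import numpy as np, cv2
from rig import bot, imaging, search_frame
from scipy.spatial.transform import Rotation as R
def shot(n):
    s=bot.sense(); p=imaging.get_image(n)
    f=p["image"].shape[0]/2/np.tan(np.radians(p["fov_y"])/2)
    K=np.array([[f,0,p["cx"]],[0,f,p["cy"]],[0,0,1]])
    if "mount" in p:
        T=np.eye(4);T[:3,:3]=R.from_quat(s["tcp_rot"]).as_matrix();T[:3,3]=s["eef_pos"]
        W=np.linalg.inv(T@np.array(p["mount"])); Rm,t=W[:3,:3],W[:3,3]
    else: Rm,t=cv2.Rodrigues(np.array(p["rvec"],float))[0],np.array(p["tvec"],float).ravel()
    return p,K,Rm,t
def proj(P,K,Rm,t):
    c=(np.atleast_2d(P)@Rm.T+t)@K.T; return c[:,:2]/c[:,2:]
def ray(uv,z,K,Rm,t):
    uv=np.atleast_2d(uv); d=np.c_[uv,np.ones(len(uv))]@np.linalg.inv(K).T@Rm; o=-Rm.T@t
    return o+d*((z-o[2])/d[:,2:])
def save(p,n): cv2.imwrite("pics/"+n,cv2.cvtColor(p["image"],cv2.COLOR_RGB2BGR))
E
python3 - <<'E'
from h import *
print(bot.sense(),bot.tcp_to_grasp)
for n in ["top","scene"]:
    p,K,Rm,t=shot(n); save(p,n+"0.png"); print(n,p["fov_y"],p["cx"],p["cy"],"cam",-Rm.T@t)
    for l in ["cover_mid","pull","lip","seat","slot","catch","jar","driver","chock"]:
        for d in search_frame(l,p)[:4]: print(l,np.round(d["centre"],3),round(d["confidence"],2),proj(d["centre"],K,Rm,t).round(0))
E
```

```text
pics
{'clock': 0.0, 'qpos': array([-1.36300753e+00,  4.23874788e-01,  1.63069448e+00, -3.39206368e-05,
        1.08860515e+00, -1.89972471e-02]), 'qvel': array([ 0.00211929,  0.00086864, -0.00020515, -0.00163575,  0.00122586,
        0.00051275]), 'joint_torque': array([-3.72312516e-04, -5.44634628e+01, -2.73666251e+01,  6.44262764e-02,
        2.27873161e-02, -1.37520647e-04]), 'eef_pos': array([ 0.14043004, -0.60843716,  0.22187875]), 'tcp_rot': array([ 7.82579586e-01, -6.22550051e-01, -6.19034006e-04, -4.92463675e-04]), 'force': array([0.54976544, 0.12556996, 0.0761671 ]), 'torque': array([ 0.02644633,  0.00138239, -0.03201559]), 'grip_width': 0.9983202458967718} 0.0187
top 45.668489134755475 269.46365831655197 205.38168546384048 cam [0.47779535 0.02425703 1.43860293]
cover_mid [ 0.738 -0.31   0.024] 0.72 [[376. 148.]]
cover_mid [ 0.336 -0.213  0.013] 0.62 [[341. 288.]]
cover_mid [ 0.459 -0.385  0.009] 0.6 [[400. 246.]]
pull [ 0.34  -0.206  0.014] 0.74 [[338. 287.]]
pull [ 0.542 -0.226  0.009] 0.58 [[346. 216.]]
pull [ 0.457 -0.386  0.008] 0.57 [[400. 247.]]
pull [ 0.78  -0.078  0
[... 722 characters left out ...]
 174.]]
cover_mid [ 0.476 -0.383  0.01 ] 0.61 [[115. 191.]]
pull [ 0.555 -0.219  0.01 ] 0.88 [[166. 220.]]
pull [ 0.475 -0.382  0.008] 0.79 [[116. 191.]]
pull [ 0.355 -0.198  0.015] 0.75 [[201. 173.]]
lip [ 0.35  -0.202  0.012] 0.77 [[201. 172.]]
lip [ 0.474 -0.375  0.013] 0.72 [[119. 190.]]
lip [0.544 0.11  0.06 ] 0.68 [[307. 221.]]
lip [ 0.554 -0.218  0.014] 0.61 [[166. 218.]]
seat [0.659 0.298 0.046] 0.65 [[392. 277.]]
slot [0.663 0.298 0.046] 0.85 [[392. 278.]]
catch [0.545 0.109 0.058] 0.46 [[307. 222.]]
jar [ 0.804 -0.071  0.055] 0.89 [[188. 295.]]
driver [ 0.747 -0.308  0.02 ] 0.88 [[ 89. 267.]]
driver [0.545 0.112 0.058] 0.71 [[308. 222.]]
chock [0.586 0.332 0.068] 0.77 [[411. 246.]]
```

```bash
python3 -c "
import cv2
a=cv2.imread('pics/top0.png');
b=cv2.resize(a[90:330,130:450],None,fx=2.5,fy=2.5,interpolation=cv2.INTER_CUBIC);cv2.imwrite('pics/top0c.png',b)"
```

```text
(no output)
```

View pics/top0c.png

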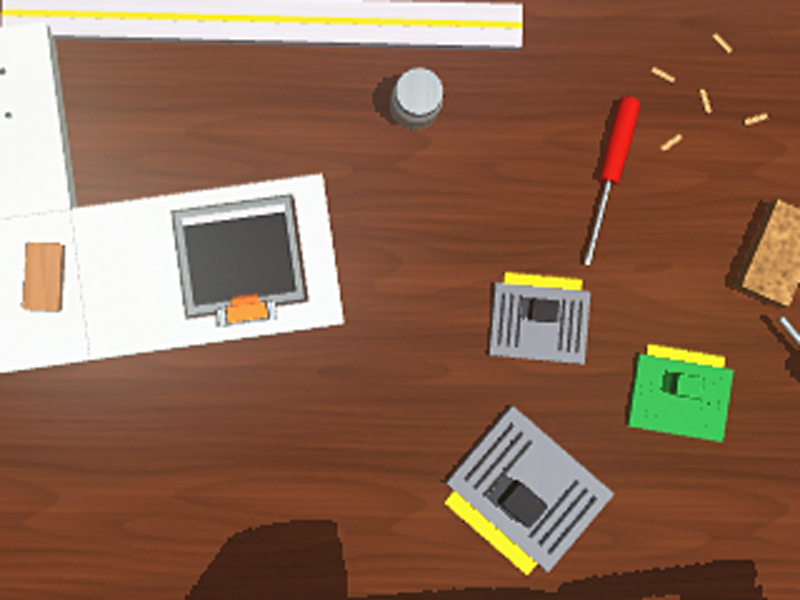

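The smaller grey cover is at crop (540,320), with its lip towards +x. The insert is at crop (240,255), catch facing the robot. The green cover and the bigger grey one are decoys.

```bash
python3 - <<'E'
from h import *
p,K,Rm,t=shot("top")
c=lambda L: np.array(L)/2.5+[130,90]
cov=c([(495,283),(590,290),(585,364),(490,355)])
P=ray(cov,.010,K,Rm,t); print("cover\n",P.round(3),P.mean(0), [np.linalg.norm(P[i]-P[(i+1)%4]).round(3) for i in range(4)])
d=P[0]+P[1]-P[2]-P[3]; print("yaw",np.degrees(np.arctan2(d[1],d[0])))
ins=c([(172,211),(292,195),(306,299),(187,319)])
for z in (.05,.06):
    P=ray(ins,z,K,Rm,t); print("ins",P.round(3),P.mean(0), [np.linalg.norm(P[i]-P[(i+1)%4]).round(3) for i in range(4)])
    d=P[0]+P[1]-P[2]-P[3]; print("yaw",np.degrees(np.arctan2(d[1],d[0])))
s=bot.sense(); M=R.from_quat(s["tcp_rot"]).as_matrix(); print(M.round(3), s["eef_pos"])
# target above cover
tgt=np.array([.535,-.225,.22]); print("tool delta /30mm", (M.T@(tgt-s["eef_pos"])/.03).round(2))
print(imaging.get_image("wrist")["mount"])
E
```

```text
cover
 [[ 0.578 -0.175  0.01 ]
 [ 0.572 -0.285  0.01 ]
 [ 0.486 -0.279  0.01 ]
 [ 0.495 -0.17   0.01 ]] [ 0.53271145 -0.22728451  0.01      ] [np.float64(0.11), np.float64(0.085), np.float64(0.11), np.float64(0.083)]
yaw -3.478264871328954
ins [[0.649 0.193 0.05 ]
 [0.669 0.06  0.05 ]
 [0.553 0.042 0.05 ]
 [0.528 0.173 0.05 ]] [0.59985948 0.11708374 0.05      ] [np.float64(0.135), np.float64(0.118), np.float64(0.134), np.float64(0.122)]
yaw 9.06868796807917
ins [[0.647 0.192 0.06 ]
 [0.668 0.06  0.06 ]
 [0.553 0.042 0.06 ]
 [0.528 0.172 0.06 ]] [0.59898044 0.11641525 0.06      ] [np.float64(0.134), np.float64(0.117), np.float64(0.133), np.float64(0.121)]
yaw 9.068687968079187
[[ 0.225 -0.974  0.   ]
 [-0.974 -0.225 -0.   ]
 [ 0.     0.    -1.   ]] [ 0.14055054 -0.60899464  0.22268708]
tool delta /30mm [ -9.52 -15.69   0.09]
[[ 9.99999622e-01  7.86538257e-04 -3.70198536e-04 -3.71776212e-04]
 [-6.44957503e-04  9.56815595e-01  2.90694858e-01 -7.98154009e-02]
 [ 5.82854359e-04 -2.90694510e-01  9.56815741e-01 -1.61525005e-01]
 [ 0.00000000e+00  0.00000000e+00  0.00000000e+00  1.00000000e+00]]
```

Request:
{"name": "drive_tool", "arguments": {
  "twist": [
    [0,0,1],
    [0,0,1],
    [0,0,1],
    [0,0,0.3],
    [0,0,0],
    [0,0,0],
    [0,0,0],
    [0,0,0],
    [0,0,0],
    [0,0,0],
    [0,0,0],
    [0,0,0],
    [0,0,0],
    [0,0,0],
    [0,0,0],
    [0,0,0],
    [0,0,0],
    [0,0,0]
  ],
  "translation": [
    [0,0,0],
    [0,0,0],
    [0,0,0],
    [0,0,0],
    [-0.97,-0.88,0],
    [-0.97,-0.88,0],
    [-0.97,-0.88,0],
    [-0.97,-0.88,0],
    [-0.97,-0.88,0],
    [-0.97,-0.88,0],
    [-0.97,-0.88,0],
    [-0.97,-0.88,0],
    [-0.97,-0.88,0],
    [-0.97,-0.88,0],
    [-0.97,-0.88,0],
    [-0.97,-0.88,0],
    [-0.97,-0.88,0],
    [-0.97,-0.88,0]
  ],
  "hand": [0,0,0,0,0,0,0,0,0,0,0,0,0,0,0,0,0,0],
  "force": 30
}}

```text
clock: 2.6
eef_pos: [0.5535, -0.222, 0.2234]
tcp_rot: [-0.675, 0.738, -0.004, -0.001]
force: [1.9, -0.3, 0.8]
grip_width: 1.001
```

```bash
python3 - <<'E'
from h import *
p,K,Rm,t=shot("wrist"); save(p,"w1.png"); s=bot.sense()
print(s["clock"],s["eef_pos"].round(4),R.from_quat(s["tcp_rot"]).as_matrix().round(3))
for l in ["cover_mid","pull","lip"]:
    for d in search_frame(l,p)[:3]: print(l,np.round(d["centre"],3),round(d["confidence"],2),proj(d["centre"],K,Rm,t).round(0))
E
```

```text
2.65 [ 0.5585 -0.2178  0.2236] [[-0.086 -0.996  0.007]
 [-0.996  0.086 -0.006]
 [ 0.005 -0.007 -1.   ]]
cover_mid [ 0.379 -0.214  0.016] 0.65 [[283. 314.]]
cover_mid [ 0.549 -0.223  0.011] 0.61 [[279. 194.]]
pull [ 0.47  -0.39   0.005] 0.87 [[409. 240.]]
pull [ 0.374 -0.215  0.014] 0.55 [[284. 316.]]
lip [ 0.473 -0.387  0.013] 0.84 [[409. 240.]]
lip [ 0.551 -0.232  0.011] 0.7 [[286. 192.]]
lip [ 0.373 -0.211  0.011] 0.56 [[281. 316.]]
```

View pics/w1.png

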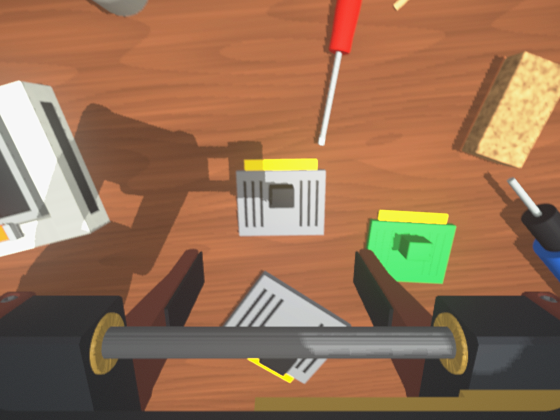

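The cover plate is at corners (237,171), (325,170), (324,235) and (239,235), with the pull at (282,195).

```bash
python3 - <<'E'
from h import *
p,K,Rm,t=shot("wrist"); s=bot.sense(); M=R.from_quat(s["tcp_rot"]).as_matrix()
print(s["eef_pos"].round(4), s["qvel"].round(3))
# segment plate + lip yellow
im=p["image"]; hsv=cv2.cvtColor(im,cv2.COLOR_RGB2HSV)
roi=np.zeros(im.shape[:2],np.uint8); roi[145:250,215:345]=1
g=((hsv[...,1]<60)&(hsv[...,2]>90)&(roi>0)).astype(np.uint8); g=cv2.morphologyEx(g,cv2.MORPH_CLOSE,np.ones((9,9)))
r=cv2.minAreaRect(cv2.findNonZero(g)); box=cv2.boxPoints(r); print(box.round(0).tolist())
P=ray(box,.010,K,Rm,t); print(P.round(4).tolist(),P.mean(0).round(4),[np.linalg.norm(P[i]-P[(i+1)%4]).round(3) for i in range(4)])
o=np.argsort(-P[:,0]); d=P[o[:2]].mean(0)-P[o[2:]].mean(0); yaw=np.arctan2(d[1],d[0]); print("lip yaw",np.degrees(yaw))
m=P.mean(0); pull=m+.014*np.array([np.cos(yaw),np.sin(yaw),0]); 
b=((im.max(2)<70)&(roi>0)); b[:175]=0;b[212:]=0;b[:,:262]=0;b[:,300:]=0; ys,xs=np.nonzero(b); print("pull box",xs.min(),xs.max(),ys.min(),ys.max(), "pred top", proj(pull+[0,0,.028],K,Rm,t).round(0))
tgt=np.r_[pull[:2],.014]; print("pull",pull)
yx=np.degrees(np.arctan2(M[1,0],M[0,0])); print("tool x yaw",yx,"want",np.degrees(yaw)-90,"tilt",M[:,2])
print("delta units",(M.T@(tgt-s["eef_pos"])/.03).round(2))
E
```

```text
[ 0.5518 -0.2237  0.2228] [-0.029 -0.007  0.011 -0.001 -0.002  0.001]
[[235.0, 147.0], [324.0, 145.0], [326.0, 234.0], [237.0, 236.0]]
[[0.6096, -0.1772, 0.01], [0.6026, -0.2835, 0.01], [0.4893, -0.2812, 0.01], [0.4969, -0.1653, 0.01]] [ 0.5496 -0.2268  0.01  ] [np.float64(0.107), np.float64(0.113), np.float64(0.116), np.float64(0.113)]
lip yaw -3.580480335593829Traceback (most recent call last):
  File "<stdin>", line 12, in <module>
    return umr_minimum(a, axis, None, out, keepdims, initial, where)
ValueError: zero-size array to reduction operation minimum which has no identity
```

```bash
cat > meas.py <<'E'
from h import *
p,K,Rm,t=shot("wrist"); s=bot.sense(); M=R.from_quat(s["tcp_rot"]).as_matrix()
print(s["eef_pos"].round(4), s["qvel"].round(3)); save(p,"w2.png")
im=p["image"]; hsv=cv2.cvtColor(im,cv2.COLOR_RGB2HSV)
roi=np.zeros(im.shape[:2],np.uint8); roi[140:245,225:340]=1
y=((hsv[...,0]>22)&(hsv[...,0]<35)&(hsv[...,1]>150)&(hsv[...,2]>120)&(roi>0)).astype(np.uint8)
q=cv2.boxPoints(cv2.minAreaRect(cv2.findNonZero(y))); print("lip px",q.round(0).tolist()); L=ray(q,.0035,K,Rm,t); print("lip",L.mean(0).round(4),[np.linalg.norm(L[i]-L[(i+1)%4]).round(3) for i in range(4)])
lb=int(q[:,1].max())
g=((hsv[...,1]<60)&(hsv[...,2]>90)&(roi>0)).astype(np.uint8); g[:lb]=0; g=cv2.morphologyEx(g,cv2.MORPH_CLOSE,np.ones((9,9)))
n,lab,st,_=cv2.connectedComponentsWithStats(g); g=(lab==1+st[1:,4].argmax()).astype(np.uint8)
box=cv2.boxPoints(cv2.minAreaRect(cv2.findNonZero(g))); print(box.round(0).tolist())
P=ray(box,.010,K,Rm,t); print(P.mean(0).round(4),[np.linalg.norm(P[i]-P[(i+1)%4]).round(3) for i in range(4)])
o=np.argsort(-P[:,0]); d=P[o[:2]].mean(0)-P[o[2:]].mean(0); yaw=np.arctan2(d[1],d[0]); print("lip yaw",np.degrees(yaw))
m=P.mean(0); pull=m+.014*np.array([np.cos(yaw),np.sin(yaw),0])
tgt=np.r_[pull[:2],.014]; print("pull",pull, "pred top px", proj(pull+[0,0,.028],K,Rm,t).round(0))
print("tool x yaw",np.degrees(np.arctan2(M[1,0],M[0,0])),"want",np.degrees(yaw)-90,"tilt",M[:,2])
print("delta units",(M.T@(tgt-s["eef_pos"])/.03).round(2))
E
python3 meas.py
```

```text
[ 0.5513 -0.2242  0.2229] [-0.02  -0.007  0.004  0.001  0.001  0.002]
lip px [[244.0, 158.0], [316.0, 158.0], [316.0, 169.0], [244.0, 169.0]]
lip [ 0.5836 -0.2296  0.0035] [np.float64(0.089), np.float64(0.014), np.float64(0.09), np.float64(0.014)]
[[235.0, 170.0], [324.0, 169.0], [325.0, 234.0], [236.0, 235.0]]
[ 0.5352 -0.2252  0.01  ] [np.float64(0.109), np.float64(0.085), np.float64(0.116), np.float64(0.084)]
lip yaw -4.2559179135538105
pull [ 0.54915523 -0.22626979  0.01      ] pred top px [[280. 197.]]
tool x yaw -95.14916871483126 want -94.25591791355382 tilt [ 0.00195979 -0.00709734 -0.99997289]
delta units [0.03 0.08 6.96]
```

Request:
{"name": "drive_tool", "arguments": {
  "twist": [
    [0,0,-0.18],
    [0,0,0],
    [0,0,0],
    [0,0,0],
    [0,0,0],
    [0,0,0],
    [0,0,0],
    [0,0,0],
    [0,0,0],
    [0,0,0]
  ],
  "translation": [
    [0.03,0.08,0.6],
    [0,0,0.8],
    [0,0,0.8],
    [0,0,0.8],
    [0,0,0.8],
    [0,0,0.8],
    [0,0,0.6],
    [0,0,0.4],
    [0,0,0],
    [0,0,0]
  ],
  "hand": [0,0,0,0,0,0,0,0,0,0]
}}

```text
clock: 3.73
eef_pos: [0.5406, -0.2417, 0.0523]
tcp_rot: [-0.672, 0.74, -0.006, -0.001]
force: [0.3, 0.4, 0.4]
grip_width: 1.002
```

```bash
cat > d.py <<'E'
import sys; from h import *
# d.py x y z yaw(lip dir deg) tilt(deg lip-down)
a=list(map(float,sys.argv[1:])); s=bot.sense(); M=R.from_quat(s["tcp_rot"]).as_matrix()
yaw=np.radians(a[3]); tl=np.radians(a[4] if len(a)>4 else 0)
lip=np.array([np.cos(yaw),np.sin(yaw),0]); up=np.array([0,0,1.])
ty=-(lip*np.cos(tl)-up*np.sin(tl)); tx=np.array([np.sin(yaw),-np.cos(yaw),0]); T=np.c_[tx,ty,np.cross(tx,ty)]
print("clk",s["clock"],"pos",s["eef_pos"].round(4),"F",s["force"].round(1),"tq",s["torque"].round(2),"w",round(88*s["grip_width"],1),"qv",abs(s["qvel"]).max().round(3))
print("trans units",(M.T@(np.array(a[:3])-s["eef_pos"])/.03).round(3),"twist units",(np.degrees(R.from_matrix(M.T@T).as_rotvec())/5).round(3))
E
python3 d.py .5492 -.2263 .014 -4.2
```

```text
clk 3.7333 pos [ 0.5406 -0.2417  0.0523] F [0.3 0.4 0.4] tq [-0.01  0.01 -0.03] w 88.2 qv 0.024
trans units [-0.552 -0.229  1.272] twist units [-0.078 -0.115 -0.265]
```

Request:
{"name": "drive_tool", "arguments": {
  "twist": [
    [-0.08,-0.11,-0.26],
    [0,0,0],
    [0,0,0],
    [0,0,0]
  ],
  "translation": [
    [-0.55,-0.23,0],
    [0,0,0],
    [0,0,0],
    [0,0,0]
  ],
  "hand": [0,0,0,0]
}}

```text
clock: 4.07
eef_pos: [0.5513, -0.2267, 0.0561]
tcp_rot: [-0.68, 0.733, -0.002, 0.001]
force: [-0.4, 0.9, -0.3]
grip_width: 0.999
```

```bash
python3 d.py .5492 -.2263 .014 -4.2
```

```text
clk 4.0667 pos [ 0.5513 -0.2267  0.0561] F [-0.4  0.9 -0.3] tq [ 0.01  0.01 -0.05] w 87.9 qv 0.017
trans units [-0.012  0.076  1.403] twist units [-0.051 -0.015 -0.007]
```

Request:
{"name": "drive_tool", "arguments": {
  "twist": [
    [0,0,0],
    [0,0,0],
    [0,0,0],
    [0,0,0],
    [0,0,0]
  ],
  "translation": [
    [0,0.07,0.5],
    [0,0,0.5],
    [0,0,0.4],
    [0,0,0],
    [0,0,0]
  ],
  "hand": [0,0,0,0,0]
}}

```text
clock: 4.48
eef_pos: [0.5531, -0.2275, 0.0171]
tcp_rot: [-0.681, 0.732, -0.006, 0.003]
force: [-0.3, -0.3, 0.6]
grip_width: 1.003
```

```bash
python3 d.py .5492 -.2263 .014 -4.2
```

```text
clk 4.4833 pos [ 0.5531 -0.2275  0.0171] F [-0.3 -0.3  0.6] tq [ 0.04 -0.02 -0.05] w 88.3 qv 0.012
trans units [-0.03   0.135  0.102] twist units [-0.146 -0.051  0.014]
```

Request:
{"name": "drive_tool", "arguments": {
  "twist": [
    [-0.12,-0.05,0],
    [0,0,0],
    [0,0,0],
    [0,0,0],
    [0,0,0],
    [0,0,0],
    [0,0,0],
    [0,0,0],
    [0,0,0]
  ],
  "translation": [
    [-0.03,0.13,0.1],
    [0,0,0],
    [0,0,0],
    [0,0,0],
    [0,0,0],
    [0,0,0],
    [0,0,0],
    [0,0,0],
    [0,0,0]
  ],
  "hand": [0,0,0,1,1,1,1,1,1],
  "force": 30
}}

```text
clock: 5.23
eef_pos: [0.5506, -0.2269, 0.0167]
tcp_rot: [-0.681, 0.732, -0.002, 0.001]
force: [0.0, -0.3, -0.4]
grip_width: 0.585
```

```bash
python3 d.py .5492 -.2263 .014 -4.2
```

```text
clk 5.2333 pos [ 0.5506 -0.2269  0.0167] F [ 0.  -0.3 -0.4] tq [ 0.   -0.01  0.  ] w 51.5 qv 0.002
trans units [-0.018  0.047  0.089] twist units [-0.054 -0.01   0.014]
```

Request:
{"name": "drive_tool", "arguments": {
  "twist": [
    [0,0,0],
    [0,0,0],
    [0,0,0],
    [0,0,0],
    [0,0,0],
    [0,0,0]
  ],
  "translation": [
    [0,0.04,0.07],
    [0,0,0],
    [0,0,0],
    [0,0,0],
    [0,0,0],
    [0,0,0]
  ],
  "hand": [1,1,1,1,1,1]
}}

```text
clock: 5.73
eef_pos: [0.5492, -0.2269, 0.0143]
tcp_rot: [-0.681, 0.732, -0.002, 0.001]
force: [0.2, -0.1, -0.1]
grip_width: 0.337
```

```bash
python3 d.py .5492 -.2263 .014 -4.2
```

```text
clk 5.7333 pos [ 0.5492 -0.2269  0.0143] F [ 0.2 -0.1 -0.1] tq [ 0.   -0.01  0.01] w 29.6 qv 0.002
trans units [-0.019  0.002  0.011] twist units [-0.054 -0.01   0.013]
```

Request:
{"name": "drive_tool", "arguments": {
  "twist": [
    [0,0,0],
    [0,0,0],
    [0,0,0],
    [0,0,0],
    [0,0,0],
    [0,0,0],
    [0,0,0],
    [0,0,-0.6],
    [0,0,-0.7],
    [0,0,-0.7],
    [0,0,-0.6],
    [0,0,0],
    [0,0,0],
    [0,0,0],
    [0,0,0],
    [0,0,0],
    [0,0,0],
    [0,0,0],
    [0,0,0],
    [0,0,0]
  ],
  "translation": [
    [0,0,-0.4],
    [0,0,-0.8],
    [0,0,-1],
    [0,0,-1],
    [0,0,-1],
    [0,0,-1],
    [0,0,-0.8],
    [0,0,-0.4],
    [0,0,0],
    [0,0,0],
    [0,0,0],
    [-0.6,0,0],
    [-1,0,0],
    [-1,0,0],
    [-1,0,0],
    [-1,0,0],
    [-1,0,0],
    [-1,0,0],
    [-1,0,0],
    [-1,0,0]
  ],
  "hand": [1,1,1,1,1,1,1,1,1,1,1,1,1,1,1,1,1,1,1,1]
}}

```text
clock: 7.4
eef_pos: [0.5007, 0.0336, 0.2292]
tcp_rot: [0.76, -0.649, 0.005, -0.002]
force: [0.7, -0.5, -0.7]
grip_width: 0.339
```

```bash
python3 d.py .49 .11 .22 9.1
```

```text
clk 7.4 pos [0.5007 0.0336 0.2292] F [ 0.7 -0.5 -0.7] tq [ 0.04 -0.05  0.  ] w 29.8 qv 0.748
trans units [-2.574 -0.042  0.294] twist units [-0.108 -0.061 -0.021]
```

Request:
{"name": "drive_tool", "arguments": {
  "twist": [
    [-0.1,-0.06,0],
    [0,0,0],
    [0,0,0],
    [0,0,0],
    [0,0,0],
    [0,0,0]
  ],
  "translation": [
    [-0.8,0,0],
    [-0.7,0,0],
    [-0.4,0,0],
    [0,0,0],
    [0,0,0],
    [0,0,0]
  ],
  "hand": [1,1,1,1,1,1]
}}

```text
clock: 7.9
eef_pos: [0.4877, 0.0975, 0.2329]
tcp_rot: [0.763, -0.647, 0.0, -0.001]
force: [1.2, -0.1, -0.9]
grip_width: 0.339
```

```bash
python3 d.py .49 .11 .22 9.1; python3 - <<'E'
from h import *
p,K,Rm,t=shot("wrist"); save(p,"w3.png"); np.savez("w3",K=K,R=Rm,t=t,im=p["image"])
for l in ["seat","slot","catch"]:
    for d in search_frame(l,p)[:3]: print(l,np.round(d["centre"],3),round(d["confidence"],2),proj(d["centre"],K,Rm,t).round(0))
cv2.imwrite("pics/w3c.png",cv2.resize(cv2.cvtColor(p["image"],cv2.COLOR_RGB2BGR)[0:300,80:480],None,fx=2,fy=2,interpolation=cv2.INTER_CUBIC))
E
```

```text
clk 7.9 pos [0.4877 0.0975 0.2329] F [ 1.2 -0.1 -0.9] tq [ 0.05 -0.03  0.08] w 29.8 qv 0.01
trans units [-0.398 -0.142  0.432] twist units [-0.022  0.012  0.064]
seat [0.592 0.196 0.04 ] 0.64 [[205.  85.]]
slot [0.596 0.194 0.045] 0.97 [[205.  81.]]
catch [0.546 0.11  0.056] 0.57 [[276. 143.]]
```

View pics/w3c.png

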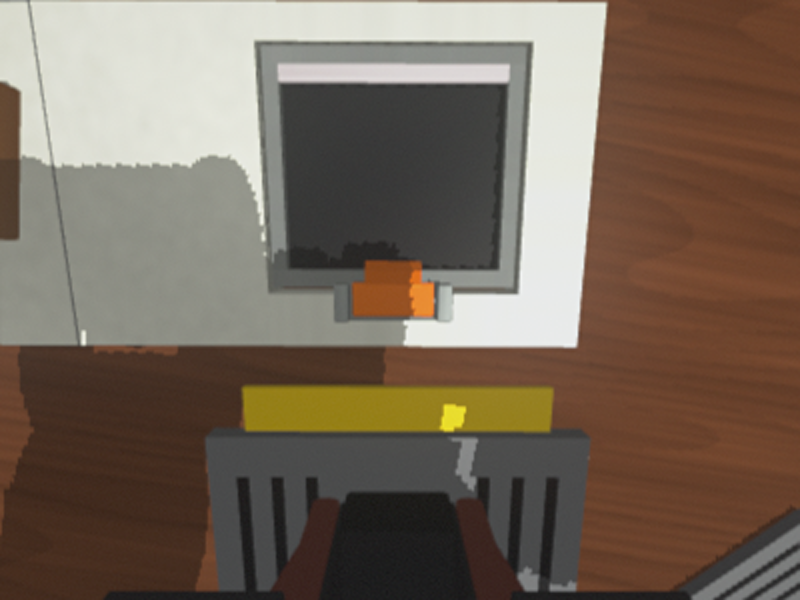

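```bash
cat > fit.py <<'E'
from h import *
from scipy.optimize import least_squares
D=np.load("w3.npz"); K,Rm,t=D["K"],D["R"],D["t"]
px=np.array([(279,84),(509,83),(287,268),(499,268)])/2.+[80,0]
loc=np.array([(-48,-57.5),(-48,57.5),(42.7,-57.5),(42.7,57.5)])/1e3
def W(q):
    x,y,a,z=q; c=np.array([-np.cos(a),-np.sin(a)]); e=np.array([np.sin(a),-np.cos(a)])
    return np.c_[np.array([x,y])+loc[:,:1]*c+loc[:,1:]*e, np.full(4,z)]
f=lambda q:(proj(W(q),K,Rm,t)-px).ravel()
r=least_squares(f,[.6,.117,.16,.06],x_scale=[.01,.01,.05,.01]); print("free",r.x.round(4),np.degrees(r.x[2]),r.fun.round(1))
for z in (.05,.055,.06,.065,.07):
    r=least_squares(lambda q:f(np.r_[q,z]),[.6,.117,.16]); print(z,r.x.round(4),np.degrees(r.x[2]).round(2),round(2*r.cost,2))
# rail corner heights: rail right edge px -> width
q=np.array([(606,3),(577,347)])/2.+[80,0]
for z in (.045,.05,.055): P=ray(q,z,K,Rm,t); print("rail edge",z,P.round(4).tolist(),np.linalg.norm(P[0]-P[1]))
p,K2,R2,t2=shot("top"); print("rail px->top cam", [(proj(ray(q,z,K,Rm,t),K2,R2,t2)-[130,90])*2.5 for z in (.04,.05,.06)])
E
python3 fit.py
```

```text
free [0.5967 0.118  0.1639 0.0488] 9.391852029809652 [ 0.1 -0.7 -0.7 -0.1  0.6  0.4 -0.1  0.5]
0.05 [0.5965 0.118  0.1639] 9.39 2.15
0.055 [0.5959 0.1179 0.1639] 9.39 8.77
0.06 [0.5953 0.1177 0.1639] 9.39 24.97
0.065 [0.5946 0.1176 0.1639] 9.39 51.61
0.07 [0.594  0.1175 0.1639] 9.39 89.64
rail edge 0.045 [[0.6965, 0.0285, 0.045], [0.5291, 0.0005, 0.045]] 0.1697704482584049
rail edge 0.05 [[0.6946, 0.0297, 0.05], [0.5296, 0.002, 0.05]] 0.1673424373278232
rail edge 0.055 [[0.6928, 0.0309, 0.055], [0.5301, 0.0036, 0.055]] 0.16491442639724144
rail px->top cam [array([[321.4189301 , 171.38562801],
       [343.92285032, 322.02576154]]), array([[319.26825881, 173.24424615],
       [341.27941548, 320.70092446]]), array([[317.08579967, 175.13033547],
       [338.59773301, 319.35691842]])]
```

```bash
cat > wp.py <<'E'
# wp.py lipx_mm lipz_mm(world) tilt_deg [y_mm]
import sys; from h import *
a=list(map(float,sys.argv[1:])); S=np.array([.5965,.118]); yw=np.radians(9.4); y0=a[3] if len(a)>3 else 0
ex=np.array([-np.cos(yw),-np.sin(yw),0]); ey=np.array([np.sin(yw),-np.cos(yw),0]); ez=np.array([0,0,1.])
def T(tl): 
    th=np.radians(tl); cx=ex*np.cos(th)+ez*np.sin(th); return np.c_[ey,cx,np.cross(ey,cx)],cx,-np.cross(ey,cx)
s=bot.sense(); M=R.from_quat(s["tcp_rot"]).as_matrix(); P=s["eef_pos"]; off=np.r_[S,0]
cx=M[:,1]; lip=P-.041*cx+.0143*M[:,2]
tl=np.degrees(np.arcsin(cx[2])); l=lip-off
print("clk",round(s["clock"],2),"lip seat x,y mm",(1e3*l@ex).round(1),(1e3*l@ey).round(1),"z",(1e3*lip[2]).round(1),"tilt",tl.round(2),"F(seat xyz)",(s["force"]@np.c_[ex,ey,ez]).round(1),"tq",s["torque"].round(2),"w",round(88*s["grip_width"],1))
Tm,cx,cz=T(a[2]); tgt=off+ex*a[0]/1e3+ey*y0/1e3+ez*a[1]/1e3+.041*cx+.0143*cz
print("units now-frame",(M.T@(tgt-P)/.03).round(2),"units new-frame",(Tm.T@(tgt-P)/.03).round(2),"twist",(np.degrees(R.from_matrix(M.T@Tm).as_rotvec())/5).round(2))
E
python3 wp.py -43 75 17; python3 - <<'E'
from h import *
D=np.load("w3.npz"); s=bot.sense(); M=R.from_quat(s["tcp_rot"]).as_matrix()
P=ray(np.array([(243,387),(552,387)])/2.+[80,0],s["eef_pos"][2]-.0108,D["K"],D["R"],D["t"])
print("lip in tool frame",((P-s["eef_pos"])@M*1e3).round(1))
E
```

```text
clk 8.15 lip seat x,y mm 69.5 3.0 z 218.3 tilt -0.09 F(seat xyz) [ 0.6  0.1 -0.8] tq [-0.04 -0.03 -0.01] w 29.7
units now-frame [-0.1  -3.94  4.4 ] units new-frame [-0.1  -5.06  3.05] twist [-3.42  0.02 -0.01]
lip in tool frame [[-45.3 -40.6  10.9]
 [ 43.8 -40.8  10.8]]
```

Request:
{"name": "drive_tool", "arguments": {
  "twist": [
    [0,0,0],
    [0,0,0],
    [0,0,0],
    [0,0,0],
    [0,0,0],
    [0,0,0],
    [-0.6,0,0],
    [-0.8,0,0],
    [-0.8,0,0],
    [-0.7,0,0],
    [-0.5,0,0],
    [0,0,0],
    [0,0,0],
    [0,0,0]
  ],
  "translation": [
    [-0.1,-0.6,0.2],
    [0,-0.8,0.5],
    [0,-0.8,0.6],
    [0,-0.8,0.6],
    [0,-0.6,0.6],
    [0,-0.3,0.4],
    [0,0,0],
    [0,0,0],
    [0,0,0],
    [0,0,0],
    [0,0,0],
    [0,0,0],
    [0,0,0],
    [0,0,0]
  ],
  "hand": [1,1,1,1,1,1,1,1,1,1,1,1,1,1]
}}

```text
clock: 9.32
eef_pos: [0.6096, 0.1108, 0.1374]
tcp_rot: [0.749, -0.644, -0.101, 0.117]
force: [-0.1, 0.3, -1.0]
grip_width: 0.344
```

```bash
python3 wp.py -43 62 17
```

```text
clk 9.32 lip seat x,y mm -46.4 9.6 z 111.3 tilt 17.77 F(seat xyz) [ 0.1 -0.3 -1. ] tq [ 0.03 -0.19 -0.03] w 30.3
units now-frame [-0.3  -0.38  1.62] units new-frame [-0.31 -0.36  1.62] twist [ 0.15  0.05 -0.14]
```

Request:
{"name": "drive_tool", "arguments": {
  "twist": [
    [0.1,0.05,-0.14],
    [0,0,0],
    [0,0,0],
    [0,0,0],
    [0,0,0],
    [0,0,0],
    [0,0,0]
  ],
  "translation": [
    [-0.3,-0.1,0.3],
    [0,-0.1,0.4],
    [0,-0.1,0.4],
    [0,-0.06,0.4],
    [0,0,0],
    [0,0,0],
    [0,0,0]
  ],
  "hand": [1,1,1,1,1,1,1]
}}

```text
clock: 9.9
eef_pos: [0.6031, 0.1172, 0.0881]
tcp_rot: [0.753, -0.64, -0.096, 0.114]
force: [-0.5, -0.0, -1.4]
grip_width: 0.341
```

```bash
python3 wp.py -43 55 17;  python3 - <<'E'
from h import *
p,K,Rm,t=shot("wrist"); save(p,"w4.png"); np.savez("w4",K=K,R=Rm,t=t)
cv2.imwrite("pics/w4c.png",cv2.resize(cv2.cvtColor(p["image"],cv2.COLOR_RGB2BGR)[0:300,80:480],None,fx=2,fy=2,interpolation=cv2.INTER_CUBIC))
E
```

```text
clk 9.9 lip seat x,y mm -41.3 2.0 z 62.4 tilt 17.12 F(seat xyz) [ 0.5 -0.1 -1.4] tq [ 0.05 -0.14 -0.02] w 30.0
units now-frame [-0.06 -0.13  0.22] units new-frame [-0.06 -0.13  0.22] twist [ 0.02  0.   -0.02]
```

View pics/w4c.png

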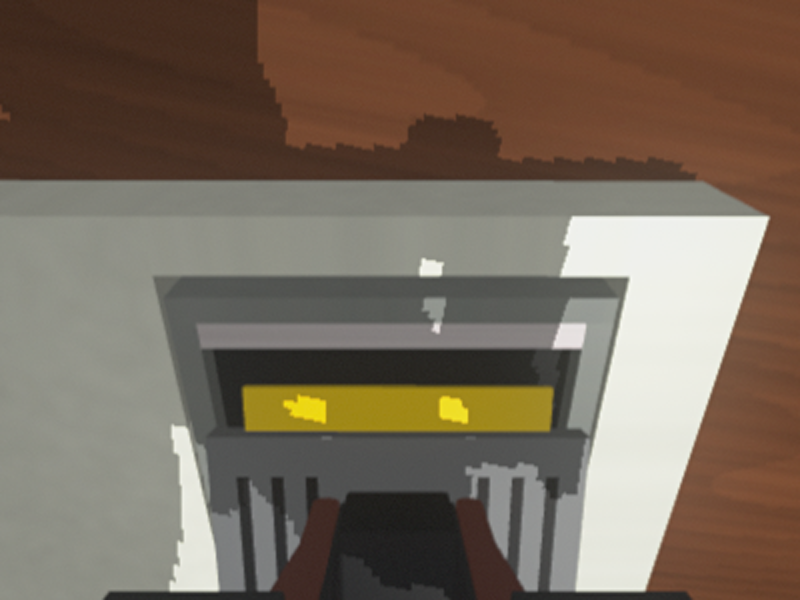

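The lip tip is at crop row 386 (243–552) and the bar's edge at row 349 (203–584), so the lip is centred and just on the near side of the bar.

```bash
python3 - <<'E'
from h import *
D=np.load("w4.npz"); K,Rm,t=D["K"],D["R"],D["t"]
S=np.array([.5965,.118,0]); yw=np.radians(9.4)
E=np.c_[[-np.cos(yw),-np.sin(yw),0],[np.sin(yw),-np.cos(yw),0],[0,0,1]]
q=np.array([(203,349),(584,349),(243,386),(552,386)])/2.+[80,0]
for z in (.042,.046,.05,.054,.066): print(z,((ray(q,z,K,Rm,t)-S)@E*1e3).round(1)[:,:2].tolist())
E
```

```text
0.042 [[-42.9, -60.3], [-42.8, 61.4], [-29.3, -49.4], [-29.2, 53.1]]
0.046 [[-44.9, -58.9], [-44.7, 60.1], [-31.6, -48.3], [-31.5, 51.9]]
0.05 [[-46.9, -57.5], [-46.7, 58.7], [-33.9, -47.1], [-33.8, 50.8]]
0.054 [[-48.8, -56.1], [-48.7, 57.4], [-36.2, -46.0], [-36.0, 49.6]]
0.066 [[-54.8, -51.9], [-54.6, 53.3], [-43.0, -42.5], [-42.9, 46.1]]
```

```bash
python3 wp.py -42.5 47 17 0.6
```

```text
clk 9.95 lip seat x,y mm -41.6 2.0 z 62.6 tilt 17.1 F(seat xyz) [ 0.3  0.4 -2.2] tq [ 0.04 -0.19 -0.06] w 30.1
units now-frame [-0.04 -0.18  0.49] units new-frame [-0.04 -0.18  0.49] twist [ 0.02  0.   -0.02]
```

Request:
{"name": "drive_tool", "arguments": {
  "twist": [
    [0,0,0],
    [0,0,0],
    [0,0,0],
    [0,0,0],
    [0,0,0],
    [0,0,0]
  ],
  "translation": [
    [-0.04,-0.06,0.16],
    [0,-0.06,0.16],
    [0,-0.06,0.16],
    [0,0,0],
    [0,0,0],
    [0,0,0]
  ],
  "hand": [1,1,1,1,1,1]
}}

```text
clock: 10.45
eef_pos: [0.6056, 0.1187, 0.0727]
tcp_rot: [0.754, -0.641, -0.095, 0.112]
force: [-0.1, 0.6, -1.5]
grip_width: 0.343
```

```bash
python3 wp.py -42.5 40 17 0.6
```

```text
clk 10.45 lip seat x,y mm -44.1 0.9 z 47.1 tilt 16.92 F(seat xyz) [ 0.  -0.6 -1.5] tq [ 0.09 -0.22  0.01] w 30.1
units now-frame [-0.01 -0.02  0.24] units new-frame [-0.01 -0.02  0.24] twist [-0.02  0.01 -0.03]
```

Request:
{"name": "drive_tool", "arguments": {
  "twist": [
    [0,0,0],
    [0,0,0],
    [0,0,0],
    [0,0,0]
  ],
  "translation": [
    [0,0,0.04],
    [0,0,0.04],
    [0,0,0.04],
    [0,0,0.04]
  ],
  "hand": [1,1,1,1]
}}

```text
clock: 10.78
eef_pos: [0.6046, 0.1186, 0.0684]
tcp_rot: [0.754, -0.641, -0.095, 0.112]
force: [-0.3, 0.6, -1.4]
grip_width: 0.34
```

```bash
python3 wp.py -42.5 40 17 0.6
```

```text
clk 10.78 lip seat x,y mm -43.2 0.8 z 42.8 tilt 16.85 F(seat xyz) [ 0.2 -0.7 -1.4] tq [ 0.04 -0.22 -0.04] w 29.9
units now-frame [-0.01 -0.01  0.09] units new-frame [-0.01 -0.01  0.09] twist [-0.03  0.01 -0.03]
```

Request:
{"name": "drive_tool", "arguments": {
  "twist": [
    [0,0,0],
    [0,0,0],
    [0,0,0]
  ],
  "translation": [
    [0,0,0.04],
    [0,0,0.04],
    [0,0,0.04]
  ],
  "hand": [1,1,1]
}}

```text
clock: 11.03
eef_pos: [0.6042, 0.1185, 0.067]
tcp_rot: [0.754, -0.641, -0.094, 0.111]
force: [-2.4, 0.5, 8.4]
grip_width: 0.339
```

```bash
python3 wp.py -42.5 40 17 0.6
```

```text
clk 11.03 lip seat x,y mm -42.8 0.8 z 41.4 tilt 16.79 F(seat xyz) [ 2.3 -0.8  8.4] tq [-0.08  0.34 -0.01] w 29.8
units now-frame [-0.01 -0.    0.04] units new-frame [-0.01 -0.    0.04] twist [-0.04  0.01 -0.03]
```

```bash
python3 wp.py -42.5 42.8 16.5 0.6;python3 wp.py -53.5 42.8 16.5 0.6
```

```text
clk 11.03 lip seat x,y mm -42.8 0.8 z 41.4 tilt 16.79 F(seat xyz) [ 2.3 -0.8  8.4] tq [-0.08  0.34 -0.01] w 29.8
units now-frame [-0.01  0.03 -0.03] units new-frame [-0.01  0.03 -0.03] twist [ 0.06  0.   -0.03]
clk 11.03 lip seat x,y mm -42.8 0.8 z 41.4 tilt 16.79 F(seat xyz) [ 2.3 -0.8  8.4] tq [-0.08  0.34 -0.01] w 29.8
units now-frame [-0.01 -0.32 -0.14] units new-frame [-0.01 -0.33 -0.14] twist [ 0.06  0.   -0.03]
```

Request:
{"name": "drive_tool", "arguments": {
  "twist": [
    [0,0,0],
    [0,0,0],
    [0,0,0],
    [0,0,0],
    [0,0,0],
    [0,0,0],
    [0,0,0]
  ],
  "translation": [
    [0,0.01,-0.05],
    [0,-0.08,-0.03],
    [0,-0.08,-0.02],
    [0,-0.08,-0.02],
    [0,-0.06,-0.02],
    [0,0,0],
    [0,0,0]
  ],
  "hand": [1,1,1,1,1,1,1]
}}

```text
clock: 11.62
eef_pos: [0.615, 0.1202, 0.0684]
tcp_rot: [0.754, -0.641, -0.094, 0.111]
force: [0.8, 0.2, -2.1]
grip_width: 0.337
```

```bash
python3 wp.py -53.5 42.5 16.5 0.6
```

```text
clk 11.62 lip seat x,y mm -53.7 0.9 z 42.9 tilt 16.75 F(seat xyz) [-0.8 -0.1 -2.1] tq [ 0.01 -0.2  -0.04] w 29.7
units now-frame [-0.01  0.01  0.02] units new-frame [-0.01  0.01  0.02] twist [ 0.05  0.   -0.03]
```

Request:
{"name": "drive_tool", "arguments": {
  "twist": [
    [0,0,0],
    [0,0,0],
    [0,0,0]
  ],
  "translation": [
    [0,-0.04,0],
    [0,-0.04,-0.01],
    [0,0,0]
  ],
  "hand": [1,1,1]
}}

```text
clock: 11.87
eef_pos: [0.6166, 0.1205, 0.0675]
tcp_rot: [0.754, -0.641, -0.095, 0.112]
force: [-0.8, 0.4, -1.7]
grip_width: 0.339
```

```bash
python3 wp.py -56 42.5 16.5 0.6
```

```text
clk 11.87 lip seat x,y mm -55.4 0.9 z 41.9 tilt 16.88 F(seat xyz) [ 0.7 -0.5 -1.7] tq [ 0.03 -0.17  0.02] w 29.8
units now-frame [-0.01 -0.01 -0.02] units new-frame [-0.01 -0.01 -0.02] twist [ 0.08  0.   -0.03]
```

Request:
{"name": "drive_tool", "arguments": {
  "twist": [
    [0,0,0],
    [0,0,0]
  ],
  "translation": [
    [0,-0.04,-0.015],
    [0,-0.04,-0.015]
  ],
  "hand": [1,1]
}}

```text
clock: 12.03
eef_pos: [0.617, 0.1205, 0.0676]
tcp_rot: [0.753, -0.64, -0.097, 0.114]
force: [-4.9, -0.7, 1.7]
grip_width: 0.342
```

```bash
python3 wp.py -56 42.5 16.5 0.6
```

```text
clk 12.03 lip seat x,y mm -55.6 0.9 z 41.8 tilt 17.19 F(seat xyz) [ 5.  -0.1  1.7] tq [-0.05  0.91  0.06] w 30.1
units now-frame [-0.01 -0.   -0.01] units new-frame [-0.01 -0.   -0.01] twist [ 0.14  0.   -0.02]
```

```bash
python3 wp.py -55 42.3 12 0.6
```

```text
clk 12.03 lip seat x,y mm -55.6 0.9 z 41.8 tilt 17.19 F(seat xyz) [ 5.  -0.1  1.7] tq [-0.05  0.91  0.06] w 30.1
units now-frame [-0.01  0.06  0.12] units new-frame [-0.01  0.07  0.11] twist [ 1.04  0.   -0.02]
```

Request:
{"name": "drive_tool", "arguments": {
  "twist": [
    [0,0,0],
    [0.26,0,0],
    [0.26,0,0],
    [0.26,0,0],
    [0.26,0,0],
    [0,0,0]
  ],
  "translation": [
    [0,0.02,-0.01],
    [0,0.01,0.03],
    [0,0.01,0.03],
    [0,0.01,0.03],
    [0,0.01,0.03],
    [0,0,0]
  ],
  "hand": [1,1,1,1,1,1]
}}

```text
clock: 12.53
eef_pos: [0.6147, 0.1202, 0.0644]
tcp_rot: [0.758, -0.644, -0.066, 0.078]
force: [0.7, 0.2, -1.3]
grip_width: 0.342
```

```bash
python3 wp.py -55 42.3 11 0.6
```

```text
clk 12.53 lip seat x,y mm -55.5 0.9 z 42.1 tilt 11.74 F(seat xyz) [-0.7 -0.1 -1.3] tq [-0.   -0.14 -0.06] w 30.1
units now-frame [-0.01  0.02  0.01] units new-frame [-0.01  0.02  0.01] twist [ 0.15  0.   -0.02]
```

Request:
{"name": "drive_tool", "arguments": {
  "twist": [
    [0.15,0,0],
    [0.15,0,0],
    [0.1,0,0]
  ],
  "translation": [
    [0,0.01,0.015],
    [0,0.01,0.015],
    [0,0,0.01]
  ],
  "hand": [1,1,1]
}}

```text
clock: 12.78
eef_pos: [0.6143, 0.1201, 0.0632]
tcp_rot: [0.759, -0.645, -0.054, 0.064]
force: [-2.4, -0.2, -0.5]
grip_width: 0.34
```

```bash
python3 wp.py -55.3 42 9 0.6
```

```text
clk 12.78 lip seat x,y mm -55.9 0.9 z 42.2 tilt 9.62 F(seat xyz) [ 2.4 -0.2 -0.5] tq [-0.01  0.3   0.02] w 29.9
units now-frame [-0.01  0.02  0.03] units new-frame [-0.01  0.02  0.03] twist [ 0.12 -0.   -0.02]
```

Request:
{"name": "drive_tool", "arguments": {
  "twist": [
    [0,0,0],
    [0,0,0],
    [0,0,0],
    [0,0,0],
    [0,0,0],
    [0,0,0],
    [0,0,0],
    [0,0,0],
    [0,0,0],
    [0,0,0]
  ],
  "translation": [
    [0,0,0],
    [0,0,0],
    [0,0,0],
    [0,0,0],
    [0,0,0],
    [0,0,-0.2],
    [0,0,-0.6],
    [0,0,-0.8],
    [0,0,-0.4],
    [0,0,0]
  ],
  "hand": [0.45,0.45,0.45,0.45,0.45,0.45,0.45,0.45,0.45,0.45]
}}

```text
clock: 13.62
eef_pos: [0.6268, 0.1222, 0.126]
tcp_rot: [0.759, -0.645, -0.053, 0.063]
force: [0.2, -0.2, -0.5]
grip_width: 0.549
```

```bash
python3 wp.py -53 42 9 0.6; python3 d.py .5728 .1141 .085 9.4;  python3 - <<'E'
from h import *
p,K,Rm,t=shot("wrist"); save(p,"w5.png"); q,K2,R2,t2=shot("scene")
b=proj([.6,.118,.05],K2,R2,t2)[0].astype(int); c=q["image"][b[1]-60:b[1]+60,b[0]-80:b[0]+80]
out=np.vstack([cv2.resize(p["image"][60:420],(460,300)),cv2.resize(c,(460,300),interpolation=cv2.INTER_CUBIC)[:290]])
cv2.imwrite("pics/s5.png",out[...,::-1])
E
```

```text
clk 13.62 lip seat x,y mm -68.7 0.9 z 105.2 tilt 9.42 F(seat xyz) [-0.1  0.2 -0.5] tq [-0.03 -0.08 -0.02] w 48.3
units now-frame [-0.01  0.17  2.17] units new-frame [-0.01  0.19  2.17] twist [ 0.08  0.   -0.03]
clk 13.6167 pos [0.6268 0.1222 0.126 ] F [ 0.2 -0.2 -0.5] tq [-0.03 -0.08 -0.02] w 48.3 qv 0.012
trans units [-0.024  1.571  1.645] twist units [ 1.884e+00 -1.000e-03 -2.700e-02]
```

View pics/s5.png

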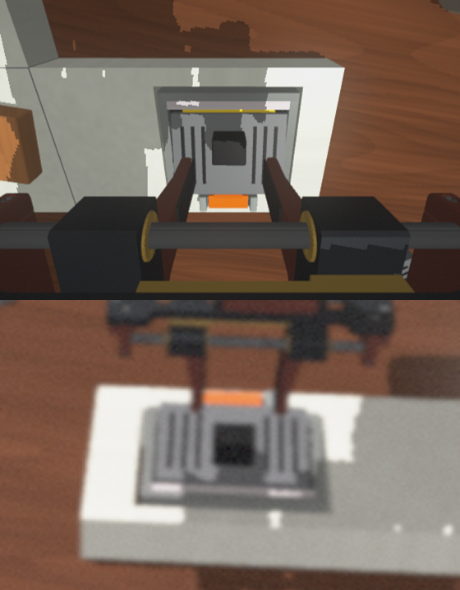

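The cover is hooked: a thin line of lip still shows in front of the bar, and the rear edge rests on the orange catch. Next I press the rear of the plate with closed fingers.

Request:
{"name": "drive_tool", "arguments": {
  "twist": [
    [0.6,0,0],
    [0.7,0,0],
    [0.6,0,0],
    [0,0,0],
    [0,0,0],
    [0,0,0],
    [0,0,0],
    [0,0,0],
    [0,0,0],
    [0,0,0]
  ],
  "translation": [
    [0,0.4,0],
    [0,0.5,0],
    [0,0.5,0],
    [0,0.2,0],
    [0,0,0],
    [0,0,0],
    [0,0,0],
    [0,0,0],
    [0,0,0],
    [0,0,0]
  ],
  "hand": [1,1,1,1,1,1,1,1,1,1]
}}

```text
clock: 14.55
eef_pos: [0.5765, 0.1138, 0.1208]
tcp_rot: [0.762, -0.648, -0.002, 0.002]
force: [0.4, -0.2, -0.8]
grip_width: 0.008
```

```bash
python3 d.py .5728 .1141 .078 9.4
```

```text
clk 14.55 pos [0.5765 0.1138 0.1208] F [ 0.4 -0.2 -0.8] tq [ 0.04 -0.   -0.01] w 0.7 qv 0.021
trans units [-0.03   0.112  1.428] twist units [ 0.066 -0.004 -0.029]
```

Request:
{"name": "drive_tool", "arguments": {
  "twist": [
    [0.05,0,0],
    [0,0,0],
    [0,0,0],
    [0,0,0],
    [0,0,0],
    [0,0,0]
  ],
  "translation": [
    [-0.03,0.12,0.3],
    [0,0,0.4],
    [0,0,0.4],
    [0,0,0.2],
    [0,0,0],
    [0,0,0]
  ],
  "hand": [1,1,1,1,1,1]
}}

```text
clock: 15.05
eef_pos: [0.5753, 0.1144, 0.0781]
tcp_rot: [0.762, -0.648, -0.0, 0.0]
force: [-0.2, 0.1, 1.0]
grip_width: 0.005
```

```bash
python3 d.py .5728 .1141 .068 9.4
```

```text
clk 15.05 pos [0.5753 0.1144 0.0781] F [-0.2  0.1  1. ] tq [-0.02  0.04 -0.04] w 0.5 qv 0.023
trans units [-0.003  0.085  0.337] twist units [ 0.01  -0.005 -0.03 ]
```

Request:
{"name": "drive_tool", "arguments": {
  "twist": [
    [0,0,0],
    [0,0,0],
    [0,0,0],
    [0,0,0],
    [0,0,0]
  ],
  "translation": [
    [0,0.08,0.04],
    [0,0,0.05],
    [0,0,0.05],
    [0,0,0.05],
    [0,0,0.05]
  ],
  "hand": [1,1,1,1,1]
}}

```text
clock: 15.47
eef_pos: [0.5736, 0.1141, 0.0713]
tcp_rot: [0.762, -0.648, 0.0, -0.0]
force: [-0.1, -0.0, 0.3]
grip_width: 0.008
```

```bash
python3 d.py .5728 .1141 .068 9.4
```

```text
clk 15.4667 pos [0.5736 0.1141 0.0713] F [-0.1 -0.   0.3] tq [-0.    0.   -0.01] w 0.7 qv 0.038
trans units [-0.005  0.027  0.11 ] twist units [-0.009 -0.005 -0.031]
```

Request:
{"name": "drive_tool", "arguments": {
  "twist": [
    [0,0,0],
    [0,0,0],
    [0,0,0],
    [0,0,0]
  ],
  "translation": [
    [0,0,0.05],
    [0,0,0.05],
    [0,0,0.05],
    [0,0,0.05]
  ],
  "hand": [1,1,1,1]
}}

```text
clock: 15.8
eef_pos: [0.5738, 0.1141, 0.0657]
tcp_rot: [0.762, -0.648, 0.001, -0.0]
force: [-3.2, -1.5, 8.8]
grip_width: 0.003
```

```bash
python3 d.py .5728 .1141 .062 9.4
```

```text
clk 15.8 pos [0.5738 0.1141 0.0657] F [-3.2 -1.5  8.8] tq [-0.2   0.68  0.01] w 0.3 qv 0.023
trans units [-0.007  0.034  0.122] twist units [-0.014 -0.006 -0.03 ]
```

Request:
{"name": "drive_tool", "arguments": {
  "twist": [
    [0,0,0],
    [0,0,0],
    [0,0,0]
  ],
  "translation": [
    [0,0,0.06],
    [0,0,0.06],
    [0,0,0.06]
  ],
  "hand": [1,1,1]
}}

```text
clock: 16.05
eef_pos: [0.5733, 0.1139, 0.0614]
tcp_rot: [0.762, -0.648, 0.0, 0.0]
force: [0.1, -0.2, 0.0]
grip_width: 0.008
```

```bash
python3 d.py .5728 .1141 .054 9.4
```

```text
clk 16.05 pos [0.5733 0.1139 0.0614] F [ 0.1 -0.2  0. ] tq [ 0.03  0.05 -0.01] w 0.7 qv 0.032
trans units [-0.008  0.015  0.246] twist units [-0.001 -0.007 -0.029]
```

Request:
{"name": "drive_tool", "arguments": {
  "twist": [
    [0,0,0],
    [0,0,0],
    [0,0,0],
    [0,0,0],
    [0,0,0]
  ],
  "translation": [
    [0,0,0.06],
    [0,0,0.05],
    [0,0,0.05],
    [0,0,0.05],
    [0,0,0.04]
  ],
  "hand": [1,1,1,1,1]
}}

```text
clock: 16.47
eef_pos: [0.5726, 0.1138, 0.0533]
tcp_rot: [0.762, -0.648, -0.0, 0.001]
force: [0.2, 0.3, -0.5]
grip_width: 0.005
```

```bash
python3 d.py .5728 .1141 .054 9.4
```

```text
clk 16.4667 pos [0.5726 0.1138 0.0533] F [ 0.2  0.3 -0.5] tq [-0.    0.02 -0.05] w 0.5 qv 0.035
trans units [-0.008 -0.009 -0.023] twist units [ 0.015 -0.007 -0.029]
```

Request:
{"name": "drive_tool", "arguments": {
  "twist": [
    [0,0,0],
    [0,0,0],
    [0,0,0]
  ],
  "translation": [
    [0,0,0.035],
    [0,0,0.035],
    [0,0,0.035]
  ],
  "hand": [1,1,1]
}}

```text
clock: 16.72
eef_pos: [0.5729, 0.1139, 0.0518]
tcp_rot: [0.762, -0.648, -0.0, 0.001]
force: [-5.9, -1.5, 18.4]
grip_width: 0.007
```

```bash
python3 d.py .5728 .1141 .054 9.4
```

```text
clk 16.7167 pos [0.5729 0.1139 0.0518] F [-5.9 -1.5 18.4] tq [-0.22  1.2  -0.06] w 0.6 qv 0.004
trans units [-0.008  0.002 -0.074] twist units [ 0.016 -0.007 -0.029]
```

Plate top is felt at about 52 mm, i.e. the floor plus 10 mm, so it is home. I back off and look.

Request:
{"name": "drive_tool", "arguments": {
  "twist": [
    [0,0,0],
    [0,0,0],
    [0,0,0],
    [0,0,0],
    [0,0,0],
    [0,0,0],
    [0,0,0],
    [0,0,0],
    [0,0,0],
    [0,0,0]
  ],
  "translation": [
    [0,0,-0.1],
    [0,0,-0.4],
    [0,0,-0.8],
    [0,0,-0.9],
    [0,0,-0.9],
    [0,0.8,-0.8],
    [0,0.8,-0.6],
    [0,0.8,-0.4],
    [0,0,0],
    [0,0,0]
  ],
  "hand": [1,1,1,1,1,1,1,1,1,1]
}}

```text
clock: 17.55
eef_pos: [0.502, 0.1024, 0.2092]
tcp_rot: [0.762, -0.648, 0.002, -0.002]
force: [0.9, 0.6, 0.1]
grip_width: 0.007
```

```bash
python3 - <<'E'
from h import *
p,K,Rm,t=shot("wrist"); q,K2,R2,t2=shot("scene")
b=proj([.6,.118,.05],K2,R2,t2)[0].astype(int); c=q["image"][b[1]-60:b[1]+60,b[0]-80:b[0]+80]
w=proj([.6,.118,.05],K,Rm,t)[0].astype(int); y0=max(0,w[1]-100); d=p["image"][y0:y0+200,max(0,w[0]-130):w[0]+130]
out=np.hstack([cv2.resize(d,(400,308),interpolation=cv2.INTER_CUBIC),cv2.resize(c,(400,308),interpolation=cv2.INTER_CUBIC)])
cv2.imwrite("pics/s6.png",out[...,::-1]); s=bot.sense(); print(s["eef_pos"],s["force"],s["clock"])
for l in ["jar","driver","chock"]:
    for d in search_frame(l,q)[:1]: print(l,np.round(d["centre"],3),d["confidence"])
E
```

```text
[0.50227463 0.10247879 0.20828803] [0.42344829 0.41378881 1.03411328] 17.65
jar [ 0.805 -0.073  0.052] 0.67
driver [ 0.749 -0.308  0.021] 0.69
chock [0.588 0.332 0.068] 0.61
```

View pics/s6.png

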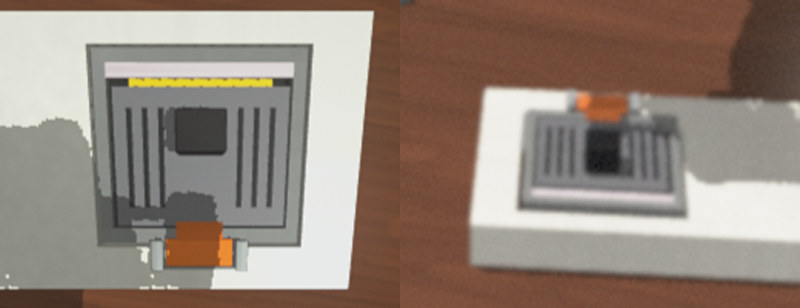

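```bash
python3 -c "
from rig import bot
print(bot.finish_job())"
```

```text
the job is handed in; nothing more can be done
None
```

The smaller grey vent cover is fitted in the frame, and I handed the job in at about 17.7 s on the clock.

**What I did:** I gripped the cover by its pull and tilted it about 17° with the lip down. I lowered it until the lip touched the floor, at roughly z = 42 mm, then slid the lip under the bar to the end wall. I swung the rear edge down onto the catch ramp and let go. Closed fingers on the rear of the plate then pushed it past the catch.

**Last checks:**
- **Seating:** after the snap, the plate's top was felt at 51.8 mm, which is the felt floor plus the plate's 10 mm thickness.
- **Pictures:** the last pictures show the cover flat, with the orange nose over its rear edge and the lip under the bar.
- **Forces:** the highest force read was about 19 N, in the last press. Forces were read only at the end of each move, so a brief peak between readings can't be ruled out.
- **Bystanders:** the jar, screwdriver and wooden block were found within 3 mm of where they started.
- **Clear of everything:** the gripper ended well away from the cover and touched nothing.

No check failed. One gap: I judged the snap from the drop in force, the plate's height and the pictures, because the catch joint itself can't be read.

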